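# Clamp the self-closing heat clip on a rectifier before desoldering

### The arm

A 7-joint arm with a two-finger parallel gripper is mounted at the origin on the work surface. World frame = base frame: x ahead of the robot, y to its left, z up, the work surface at z = 0. Lengths are in m, angles in rad, forces in N, time in s.
With the tool pointing down it reaches from about 0.35 to 0.9 m from the base axis. Payload 8.1 kg.
Tool frame: the origin (TCP) lies on the centre line of the jaws, within the pads' length; the fingertips stand 19 mm ahead of it and the grasp point (between the pads) is the TCP; z points along the fingers, y is the direction in which the jaws open and shut (so a half turn about z gives the same grasp; the last joint's range is limited). The gripper opens to 92 mm and grips with 3 to 60 N. Pads are 19 mm wide; open, the fingers measure 130 mm over their backs; the gripper's body (75 mm by 190 mm) begins 47 mm behind the grasp point.
Start: joints at [1.1, 0.434, 0.025, 1.573, -0.012, 1.134, -0.075], TCP at [0.225, -0.583, 0.246] pointing down, gripper open.
Joint ranges: [-2.62, 2.62], [-0.44, 2.09], [-1.27, 1.32], [0.08, 2.57], [-1.32, 4.46], [0.12, 2], [-2.74, 2.74]. Speed limits (rad/s): [2.22, 2.22, 3.01, 3.01, 3.14, 3.14, 3.14].

### API

Orientations are given as a rotation vector (axis times angle).
In Python, from cell import monitor, imaging, workorder, outline_of gives the robot as it stands.
- The arm moves only by the tool move_arm, never from a script. Its argument "series" is a list of rows, each a list of 6 numbers: the shift along the world's x, y, z in cm, then the turn, a rotation vector about the world's x, y, z in degrees. A call has 1 to 8 rows; each row shifts and turns the commanded pose from where the row before left it; what a row does not reach is not made up. A row lasts 1/10 s, in which the tool goes at most 50 mm and 8.59 degrees, less where a joint would pass 70% of its speed; a pose out of reach is approached as far as the arm can. A call with a gripper value outside its range is refused whole. "grip" is the opening, from 0 (shut) to 1 (fully open), set as the call begins (left out, the last holds). The fingers move at their own pace and stop on an object; "force" is the grip in N (left out, the last holds). Time passes only in rows, so rows that do not move let the fingers close. It gives the time, the measured TCP pose, the force and the opening at its end, in the units of the state.
- monitor.observe(): the state, without advancing time (a new reading comes with each control period).
- imaging.get_image(name): name is "scene" or "side" or "wrist"; returns a dict with "color" (384x512x3 uint8, red, green, blue), "fx", "fy", "cx", "cy" (pixels), "rvec" (rotation vector, rad) and "tvec" (3), from world to camera coordinates, as OpenCV has them; the wrist camera has in their place "mount" (4x4, takes a point from camera to tool coordinates, whose origin is the TCP and whose axes are the flange's). Camera axes: x right, y down, z forward; pixel columns grow to the right and rows downward; lengths in m; the calibration is good to about 2 mm. The wrist camera is an equidistant fisheye: a pixel r from the principal point sees the ray r / f radians off the axis. A picture is of the moment at which its call begins: read the wrist's pose just before it. There is no depth.
- workorder.sign_off(): hands the job in, once; it reports no verdict.
Trained networks look in the newest picture that a camera, given by its name, has taken for a name from the list of things; names that differ only in an ending like _2 or _b are one class to them, and where a whole thing is asked for, a point or a joint stands for the part that bears it (a point fixed in the world has none). Each returns a list of dicts, best first, with "p" (0 to 1); they miss things now and then, are a little off and sometimes report something else, mostly with a low value. They report only what shows in the picture. A call takes as long as a camera call. They do not tell look-alikes from the thing itself.
- outline_of(camera, thing): "mask" (384x512 bool, what is visible of it) and "rect" ([left, top, width, height] in pixels, round what is visible of it).
The state is a dict: "clock": time; "joints": joint angles; "dq": joint speeds; "joint_efforts": joint torques, N m; "position": TCP position; "ee_rot": TCP orientation; "force": force on the tool from outside, world axes, zero at the start; "ft_torque": the same for the moment, N m; "width": opening from 0.0 (shut) to 1.0 (fully open).
Only numpy, scipy, OpenCV 4.12 (cv2) and the standard library are available. Lean on these libraries where they do the work, as an engineer would, in place of code of your own. Each camera call takes 0.05 s, during which the arm holds its last target. There are 200 camera calls.

### The job

Squeeze the self-closing heat clip open, lift it off its parking blade, and, still holding it open, lower it around the upright black rectifier in the middle of the sprung green circuit board until its feet rest on the rectifier's top; then let go so that it grips the rectifier in its grooves, and leave it standing there upright, centred on the rectifier's width and lined up with it. The rectifier may be soldered up to 11 mm to either side of its place and stands at no fixed height on its long leads, so feel for it, and press on it and the board only lightly, never with more than 15 N besides the clip's own grip. Leave everything else on the bench where it is.

Things in the scene. Friction and masses are not known exactly. Their poses are not given: they have to be found in the camera images.
- clip: Self-closing clip (cross-action tweezers, upright; about 60 g): black frame with two feet, crossed steel arms, two RED squeeze pads. Origin: centre of the undersides of the feet; top 71 mm above it. z up, x along the jaws' width, y the line of squeezing and jaw motion. Feet at x +-9.5 mm, 4 (x) by 12 (y) mm. Starts closed on the stand's blade, feet on the blade's top edge, jaws down.
- clip_pads (a point): Point midway between the clip's red pads, 34 mm above the clip's origin. Pads are 18 mm wide (x), 22 mm high, 34 mm over both outsides along y when parked. Squeezing takes 8 N on each pad to begin, about 13 N fully; at about 29 mm over both they meet a stop, fully open, faces upright.
- clip_jaws (a point): Point midway between the jaws' ridges, 9 mm below the clip's origin. Jaws are 14 mm wide (x) and reach 16 mm below the origin; each has an inward brass ridge 3 mm high, 2 mm proud. Ridge gap: 4 mm parked, about 15 mm fully open, which leaves some 3 mm free on each side of the 8 mm thick rectifier.
- jaw_a (a joint): Opening angle of one jaw arm (rad); the other always has the same. 0 = ridges 4 mm apart, as on the parking blade and in the rectifier's grooves; 0.07 = squeezed fully open; about 0.03 = clamped on the rectifier's full 8 mm thickness (not in the grooves); -0.028 = shut on nothing.
- stand: Fixed parking stand: black base 90 x 70 x 14 mm, grey step, and a brass blade 26 mm (x) by 4 mm (y) thick whose top edge is 54 mm above the bench. Origin: centre of its underside; axes as the clip's when parked (the clip starts straight above it). Stand and board holder swap sides from start to start.
- holder: Fixed blue board holder, base plate 170 x 130 x 12 mm with four posts that carry the circuit board on springs. Origin: centre of its underside.
- board: Green circuit board 150 (x) x 110 (y) x 3 mm, its underside 29 mm above the bench; origin: centre of its underside. It gives downwards on springs, about 4 N per mm, up to 8 mm. Small parts on it, all at least 28 mm from its centre line along y or 33 mm along x, are at most 26 mm tall.
- spot (a point): Point on the board's upper face, at its centre: the rectifier's nominal place. The rectifier itself is not measured: it stands on long leads up to 11 mm from here along the board's y, either way (0 along x), its faces square to the board's y, its top 30 to 36 mm above this point.
- rect_low (a point): Point 30 mm above the spot: the rectifier's lowest possible top. The rectifier: black slab 26 mm wide (board x), 8 mm thick (board y), white top; across both faces a bright groove 2 mm deep, 5.5 to 12.5 mm below its top. With the clip's feet on its top the ridges face the grooves; if jaw ends or ridges land on its top instead, the clip stops 10 to 16 mm higher.
- meter: Bystander: black multimeter 90 x 170 x 32 mm, origin under its centre.
- probe_red: Bystander: red test probe pen, 150 mm long, lying.
- probe_black: Bystander: black test probe pen, 150 mm long, lying.
- old_board: Bystander: brown circuit board 100 x 80 mm with parts on it up to 23 mm tall.
- tape: Bystander: roll of black tape, 76 mm across, 19 mm high.
- glue_gun: Bystander: blue glue gun lying on its side, about 160 x 120 x 36 mm.
- driver: Bystander: screwdriver lying on the bench.
There are look-alikes about, which are no part of the job. What is shaped like the holder but yellow is not meant.

How it is judged:
By the outcome, as a careful person would: the job done as asked, in the order asked, and still so for the second after the job is handed in, with the robot touching nothing.
It also fails if it takes over 56 s, if anything falls off the work surface, if the arm or the gripper's body presses on something with over 40 N, if the wrist force passes 120 N, or if a joint passes its speed limit or range.

## Working session

There is one attempt and no reset: what is moved stays moved. The work goes in short steps, Python scripts to look and compute and a tool call to move; the robot and the scene stay as the last step left them, time stands still between calls to the robot, and variables do not carry over. Pictures are saved under pics/ and viewed, about 8 in all and at most 12, crops included, and the job is handed in when it is done.

Besides the shell and the picture viewer there is one more tool, called after "Emit:" as name(argument=value, ...) on one line, values as JSON. move_arm: Moves the arm, as the interface text tells. Its arguments: {"type":"object","properties":{"series":{"type":"array"},"grip":{"type":"number"},"force":{"type":"number"}},"required":["series"]}

```bash
mkdir -p pics; cat > h.py <<'E'
import numpy as np, cv2
from cell import monitor, imaging, workorder, outline_of
from scipy.spatial.transform import Rotation as R
def ray(cam,im,u,v,st=None):
    x=(u-im["cx"])/im["fx"]; y=(v-im["cy"])/im["fy"]
    if cam=="wrist":
        r=np.hypot(x,y); d=np.array([x/r*np.sin(r),y/r*np.sin(r),np.cos(r)]) if r>0 else np.array([0,0,1.])
        M=np.array(im["mount"]); Rt=R.from_rotvec(st["ee_rot"]).as_matrix()
        return Rt@M[:3,3]+np.array(st["position"]), Rt@M[:3,:3]@d
    Rm=R.from_rotvec(np.array(im["rvec"]).ravel()).as_matrix(); t=np.array(im["tvec"]).ravel()
    return -Rm.T@t, Rm.T@np.array([x,y,1.])
def atz(cam,im,u,v,z,st=None):
    o,d=ray(cam,im,u,v,st); return o+d*(z-o[2])/d[2]
def proj(cam,im,p,st=None):
    p=np.asarray(p,float)
    if cam=="wrist":
        M=np.array(im["mount"]); Rt=R.from_rotvec(st["ee_rot"]).as_matrix()
        c=M[:3,:3].T@(Rt.T@(p-np.array(st["position"]))-M[:3,3])
        th=np.arctan2(np.hypot(c[0],c[1]),c[2]); k=th/max(1e-9,np.hypot(c[0],c[1]))
        return np.array([im["cx"]+im["fx"]*k*c[0],im["cy"]+im["fy"]*k*c[1]])
    Rm=R.from_rotvec(np.array(im["rvec"]).ravel()).as_matrix(); c=Rm@p+np.array(im["tvec"]).ravel()
    return np.array([im["cx"]+im["fx"]*c[0]/c[2],im["cy"]+im["fy"]*c[1]/c[2]])
def save(im,name,box=None,s=1):
    c=im["color"]
    if box: c=c[box[1]:box[3],box[0]:box[2]]
    cv2.imwrite("pics/"+name,cv2.resize(np.ascontiguousarray(c[...,::-1]),None,fx=s,fy=s,interpolation=cv2.INTER_CUBIC))
E
python3 - <<'E'
from h import *
s=monitor.observe(); print(s)
a=[]
for c in ["scene","side"]:
    im=imaging.get_image(c); a.append(im["color"])
    o,_=ray(c,im,256,192); print(c,o,im["fx"])
    for t in ["clip","stand","holder","board"]:
        for r in outline_of(c,t)[:4]: print(c,t,round(r["p"],2),r["rect"])
save({"color":np.vstack(a)},"a.png",None,0.78)
cv2.imwrite("pics/scene.png",a[0][...,::-1]);cv2.imwrite("pics/side.png",a[1][...,::-1])
E
```

```text
{'clock': 0.0, 'joints': array([ 1.10041006,  0.43521801,  0.02498553,  1.57410249, -0.01161319,
        1.13399767, -0.07512371]), 'dq': array([ 0.00018768,  0.00034024, -0.00171966,  0.00072248,  0.00114173,
       -0.00171552,  0.0008256 ]), 'joint_efforts': array([ 1.01323049e-04, -6.67851806e+01,  9.85081382e-01, -3.14464724e+01,
       -6.05336367e-02,  4.28683811e-02,  2.47434518e-04]), 'position': array([ 0.22449043, -0.58277137,  0.2449461 ]), 'ee_rot': array([-3.08715756e+00, -5.74017619e-01,  6.62914603e-04]), 'force': array([-0.48062609,  0.30210174,  0.17447466]), 'ft_torque': array([ 0.00985875, -0.02051479,  0.04339775]), 'width': 0.9965231752510161}
scene [ 1.15328045 -0.04434087  1.06692324] 416.6698573122878
scene clip 0.69 [183.7, 184.3, 10.1, 18.5]
scene stand 0.88 [179.0, 195.9, 24.5, 25.7]
scene stand 0.29 [342.3, 254.9, 31.7, 31.9]
scene holder 0.98 [354.5, 131.1, 63.4, 54.1]
scene holder 0.91 [182.0, 122.8, 59.0, 57.0]
scene holder 0.6 [284.9, 155.1, 60.8, 60.2]
scene board 0.82 [186.0, 124.5, 52.8, 44.0]
scene board 0.81 [363.2, 128.9, 50.0, 45.4]
scene board 0.59 [290.3, 156.1, 50.7, 49.2]
side [0.07635072 0.9490496  0.80279186] 458.7668910718418
side clip 0.52 [278.9, 161.7, 11.0, 22.0]
side stand 0.77 [268.6, 184.8, 31.6, 18.7]
side holder 0.75 [310.0, 195.7, 61.6, 42.1]
side holder 0.73 [208.2, 244.9, 73.4, 53.6]
side holder 0.71 [280.8, 159.3, 7.5, 26.0]
side holder 0.56 [184.8, 317.5, 90.8, 66.5]
side board 0.83 [187.4, 315.6, 85.0, 61.1]
side board 0.79 [311.4, 201.3, 56.7, 24.0]
side board 0.56 [213.1, 240.5, 62.2, 41.0]
```

View pics/a.png

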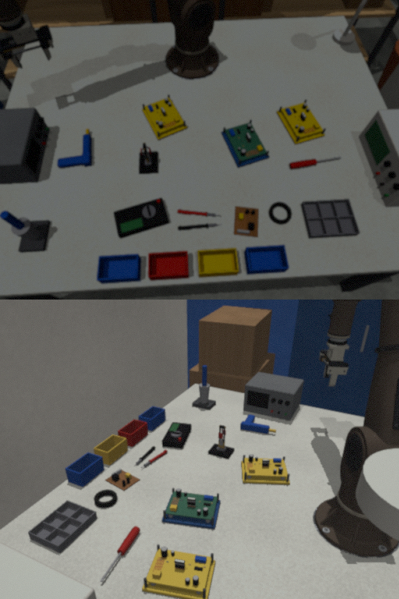

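Three boards of the holder's shape in the scene image: yellow (212,151), yellow (386,158) and green on blue (315,185). The green/blue one fits the description. Only one clip shows, at (189,193). I'll confirm with a crop.

```bash
python3 - <<'E'
from h import *
ims={c:imaging.get_image(c) for c in ["scene","side"]}
A=[];
for c,b1,b2 in [("scene",(160,165,224,229),(275,145,355,225)),("side",(255,145,319,209),(200,230,290,320))]:
    col=ims[c]["color"]
    A.append(np.hstack([cv2.resize(col[b[1]:b[3],b[0]:b[2]],(400,300) if 0 else (300,300),interpolation=cv2.INTER_CUBIC) for b in (b1,b2)]))
cv2.imwrite("pics/b.png",np.vstack(A)[...,::-1])
for c in ims:
    im=ims[c]; col=im["color"]
    imaging.get_image(c)
    b=[r for r in outline_of(c,"board")]
    for r in b[:3]:
        m=r["mask"]; 
        rgb=col[m].mean(0)
        if rgb[1]>rgb[0]*1.15:
            cnt=max(cv2.findContours(m.astype(np.uint8),0,1)[0],key=cv2.contourArea)
            w=np.array([atz(c,im,*p[0],0.032)[:2] for p in cnt])
            print(c,"board",rgb,cv2.minAreaRect((w*1000).astype(np.float32)))
    for r in outline_of(c,"stand")[:1]:
        m=r["mask"]; cnt=max(cv2.findContours(m.astype(np.uint8),0,1)[0],key=cv2.contourArea)
        w=np.array([atz(c,im,*p[0],0.014)[:2] for p in cnt]); print(c,"stand",cv2.minAreaRect((w*1000).astype(np.float32)))
    for r in outline_of(c,"clip")[:1]:
        l,t,w,h=r["rect"]; print(c,"clip top",atz(c,im,l+w/2,t+1,.125),"mid",atz(c,im,l+w/2,t+h/2,.088))
E
```

```text
scene board [31.64605678 50.06561514 39.72807571] ((484.7113952636719, 178.5234375), (151.68048095703125, 112.0783920288086), 16.017427444458008)
scene stand ((547.944580078125, -192.63095092773438), (93.94883728027344, 71.50798797607422), 0.20774121582508087)
scene clip top [ 0.54023949 -0.18373735  0.125     ] mid [ 0.53902463 -0.18871966  0.088     ]
side board [61.56225352 81.25971831 69.55267606] ((489.12689208984375, 172.34629821777344), (151.53170776367188, 127.79851531982422), 13.72437572479248)
side stand ((541.3120727539062, -185.0361328125), (92.45223236083984, 82.10269927978516), 0.666777491569519)
side clip top [ 0.54951894 -0.20129704  0.125     ] mid [ 0.54509784 -0.19475655  0.088     ]
```

View pics/b.png

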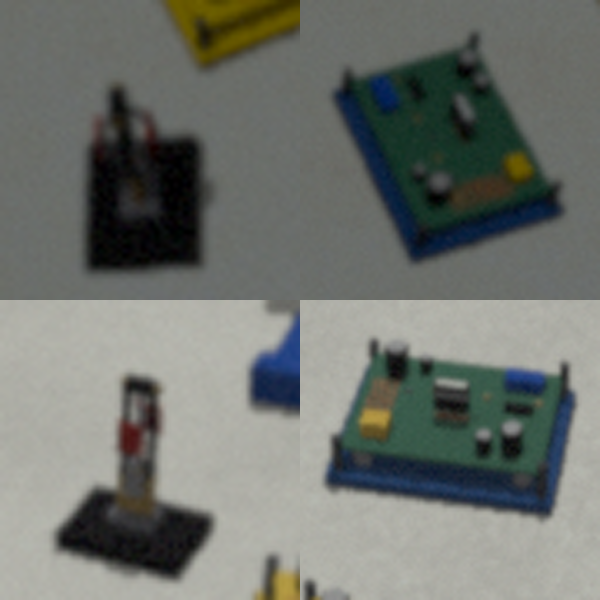

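The crops confirm both: clip with red pads squeezing along world y on its stand at about (0.543,-0.190), and green board on blue holder at about (0.486,0.177), yaw about 16°. Approaching above the clip.

Emit:
move_arm(series=[[2.9,3.6,0,0,0,-1.9],[2.9,3.6,0,0,0,-1.9],[2.9,3.6,0,0,0,-1.9],[2.9,3.6,0,0,0,-1.9],[2.9,3.6,0,0,0,-1.9],[2.9,3.6,0,0,0,-1.9],[2.9,3.6,0,0,0,-1.9],[2.9,3.6,0,0,0,-1.9]], grip=1)

```text
clock: 1.8
position: [0.4577, -0.2937, 0.246]
ee_rot: [3.137, 0.158, 0.001]
force: [0.9, -0.7, -0.3]
width: 1.002
```

Emit:
move_arm(series=[[2.9,3.6,0,0,0,-1.9],[2.9,3.6,0,0,0,-1.9],[2.9,3.3,0,0,0,-1.9],[0,0,0,0,0,0],[0,0,0,0,0,0],[0,0,0,0,0,0]])

```text
clock: 2.4
position: [0.543, -0.1915, 0.2457]
ee_rot: [3.141, 0.003, -0.001]
force: [-0.4, -0.8, 0.2]
width: 0.998
```

```bash
python3 - <<'E'
from h import *
s=monitor.observe(); im=imaging.get_image("wrist"); print(s["position"],s["ee_rot"],s["width"],s["force"],s["clock"]); save(im,"c.png")
for t in ["clip","clip_pads","stand"]:
    for r in outline_of("wrist",t)[:2]:
        l,tt,w,h=r["rect"]; print(t,r["p"],r["rect"],atz("wrist",im,l+w/2,tt+h/2,.12,s))
print(im["fx"],im["cx"],im["cy"],np.array(im["mount"]).round(4).tolist())
print(proj("wrist",im,[.543,-.19,.125],s),proj("wrist",im,[.543,-.19,.088],s))
E
```

```text
[ 0.54295424 -0.19148575  0.24566403] [ 3.14084897e+00  2.67902590e-03 -1.00906514e-03] 0.9977970402138067 [-0.37565509 -0.79592352  0.23981114] 2.4
clip 0.9 [236.5, 165.0, 32.9, 38.8] [ 0.54672849 -0.19111026  0.12      ]
clip 0.5 [14.7, 0.0, 49.9, 51.0] [0.72266492 0.03672881 0.12      ]
clip_pads 0.72 [233.7, 163.6, 33.8, 38.0] [ 0.54841545 -0.18896482  0.12      ]
clip_pads 0.56 [401.0, 167.7, 71.0, 47.0] [ 0.5401926 -0.3856641  0.12     ]
stand 0.69 [221.7, 133.3, 58.5, 65.5] [ 0.56373558 -0.18927448  0.12      ]
297.3186396354542 251.94384075794625 189.1764614799678 [[-0.0004, -0.9676, -0.2527, 0.0682], [1.0, -0.0005, 0.0006, -0.0016], [-0.0007, -0.2527, 0.9676, -0.138], [0.0, 0.0, 0.0, 1.0]]
[251.73326453 189.74612499] [251.70408527 180.49358787]
```

View pics/c.png

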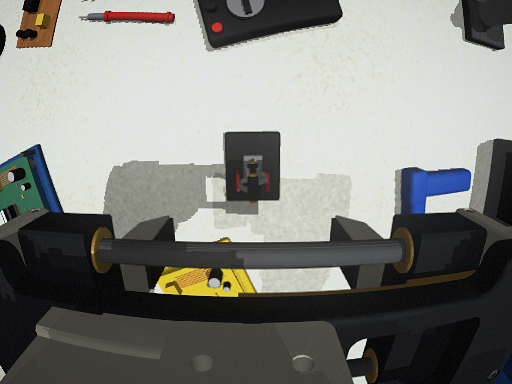

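The wrist picture shows the stand at (250,165) and the clip's red pads at about (238,181) and (267,181), under the gripper. Measuring the reds and the base edges.

```bash
python3 - <<'E'
from h import *
s=monitor.observe(); im=imaging.get_image("wrist"); c=im["color"].astype(int)
red=(c[...,0]>70)&(c[...,0]>2*c[...,1])&(c[...,0]>2*c[...,2])
n,l,st,ce=cv2.connectedComponentsWithStats(red.astype(np.uint8))
for i in range(1,n):
    x,y,w,h,a=st[i]
    if a>8 and 200<x<300 and 120<y<220: print(st[i],ce[i],atz("wrist",im,*ce[i],.095,s)[:2], atz("wrist",im,x+w/2,y+h,.099,s)[:2],atz("wrist",im,x+w/2,y,.077,s)[:2])
r=outline_of("wrist","stand")[0]["mask"]
cnt=max(cv2.findContours(r.astype(np.uint8),0,1)[0],key=cv2.contourArea)
w=np.array([atz("wrist",im,*p[0],.014,s)[:2] for p in cnt]);print(cv2.minAreaRect((w*1000).astype(np.float32)))
save(im,"d.png",(215,125,290,210),7)
E
```

```text
[236 173   4  19  47] [237.25531915 181.38297872] [ 0.54383951 -0.17555531] [ 0.53394395 -0.17636668] [ 0.54871116 -0.17554737]
[266 173   3  18  32] [267.53125 181.9375 ] [ 0.54327679 -0.20579087] [ 0.53497607 -0.20566297] [ 0.54872084 -0.20663098]
((544.5940551757812, -190.76483154296875), (91.90995788574219, 70.31970977783203), 0.43709078431129456)
```

View pics/d.png

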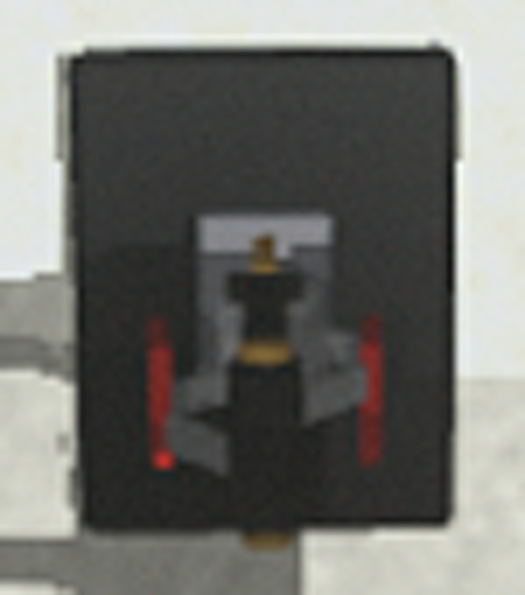

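Emit:
move_arm(series=[[0.08,0.08,-4,0,0,0.4],[0,0,-4,0,0,0],[0,0,-4,0,0,0],[0,0,-2.5,0,0,0],[0,0,-1.25,0,0,0],[0,0,0,0,0,0],[0,0,0,0,0,0],[0,0,0,0,0,0]], grip=0.6)

```text
clock: 3.5
position: [0.5456, -0.1898, 0.0899]
ee_rot: [3.141, 0.015, 0.004]
force: [-0.5, 0.5, -0.4]
width: 0.6
```

Emit:
move_arm(series=[[0,0,0,0,0,0],[0,0,0,0,0,0],[0,0,0,0,0,0],[0,0,0,0,0,0],[0,0,0,0,0,0],[0,0,0,0,0,0],[0,0,0,0,0,0],[0,0,0,0,0,0]], grip=0.2, force=25)

```text
clock: 4.3
position: [0.5445, -0.1894, 0.0882]
ee_rot: [-3.142, -0.016, 0.0]
force: [-0.2, 0.1, -1.2]
width: 0.321
```

```bash
python3 - <<'E'
from h import *
s=monitor.observe(); print(s["position"],s["ee_rot"],s["width"]*92,s["force"],s["ft_torque"],s["clock"]); im=imaging.get_image("wrist");save(im,"e.png",(190,120,310,240),5)
E
```

```text
[ 0.54446727 -0.18939743  0.08815086] [-3.14153575e+00 -1.55860287e-02  2.59296564e-04] 29.495687355859346 [-0.17147675  0.14604014 -1.16448927] [ 0.02983241  0.01767255 -0.02921382] 4.3
```

Emit:
move_arm(series=[[0,0,0,0,0,0],[0,0,0,0,0,0],[0,0,0.5,0,0,0],[0,0,1,0,0,0],[0,0,1.5,0,0,0],[0,0,2,0,0,0],[0,0,0,0,0,0],[0,0,0,0,0,0]])

```text
clock: 5.15
position: [0.5449, -0.1896, 0.1389]
ee_rot: [3.141, 0.015, 0.002]
force: [0.1, 0.1, -1.0]
width: 0.322
```

```bash
python3 - <<'E'
from h import *
s=monitor.observe(); print(s["position"],s["ee_rot"],s["width"]*92,s["force"],s["ft_torque"],s["clock"]); im=imaging.get_image("wrist")
i2=imaging.get_image("side")
a=cv2.resize(im["color"][110:250,180:320],(420,420),interpolation=cv2.INTER_CUBIC); p=proj("side",i2,s["position"]).astype(int)
b=cv2.resize(i2["color"][p[1]-30:p[1]+40,p[0]-35:p[0]+35],(420,420),interpolation=cv2.INTER_CUBIC)[:, :380]
cv2.imwrite("pics/f.png",np.hstack([a[:, :420],b])[...,::-1])
E
```

```text
[ 0.54485928 -0.18957175  0.13891583] [3.14107789e+00 1.54092043e-02 2.32770302e-03] 29.605225945160868 [ 0.14099519  0.07653298 -0.96071427] [0.04466117 0.05142184 0.04666947] 5.15
```

View pics/f.png

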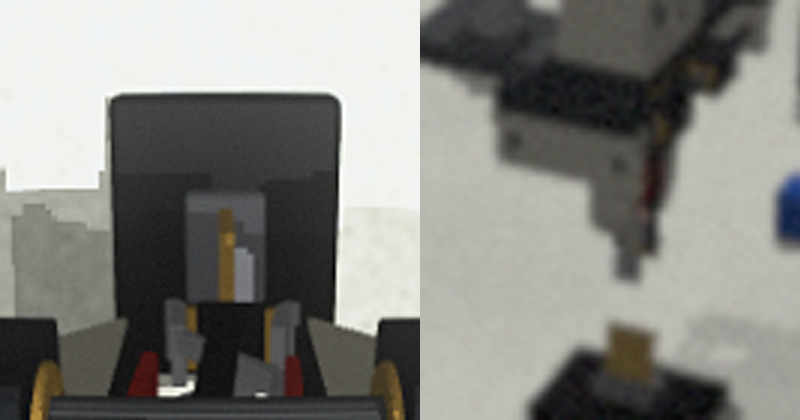

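Lifted off the blade; the jaws (brass ridges on both sides, about (192,335) and (270,335) in the crop) are open, clip upright. On to the board.

Emit:
move_arm(series=[[-0.6,2,2.5,0,0,0],[-0.6,4,2.5,0,0,2],[-0.6,4.4,2,0,0,2],[-0.6,4.5,0,0,0,2],[-0.6,4.5,0,0,0,2],[-0.6,4.5,0,0,0,2],[-0.6,4.5,0,0,0,2],[-0.6,4.5,0,0,0,2]])

```text
clock: 6.05
position: [0.4956, 0.1411, 0.2076]
ee_rot: [3.116, 0.4, -0.002]
force: [0.9, 0.4, 0.5]
width: 0.324
```

Emit:
move_arm(series=[[-0.6,3,0,0,0,1],[-0.5,0.8,0,0,0,0],[0,0,0,0,0,0],[0,0,0,0,0,0],[0,0,0,0,0,0],[0,0,0,0,0,0]])

```text
clock: 6.65
position: [0.486, 0.1761, 0.2081]
ee_rot: [3.113, 0.422, -0.0]
force: [-0.7, -0.3, -1.4]
width: 0.321
```

```bash
python3 - <<'E'
from h import *
s=monitor.observe(); im=imaging.get_image("wrist"); print(s["position"],s["ee_rot"],s["width"]*92,s["force"],s["clock"])
save(im,"g.png",None,1.5); cv2.imwrite("pics/graw.png",im["color"][...,::-1]); np.save("g_s.npy",np.r_[s["position"],s["ee_rot"]])
for r in outline_of("wrist","board")[:3]:
    m=r["mask"];print(r["p"],r["rect"],im["color"][m].mean(0))
    cnt=max(cv2.findContours(m.astype(np.uint8),0,1)[0],key=cv2.contourArea)
    w=np.array([atz("wrist",im,*p[0],.032,s)[:2] for p in cnt]);print(cv2.minAreaRect((w*1000).astype(np.float32)))
E
```

```text
[0.48598358 0.17607247 0.20813406] [ 3.11260212e+00  4.21588768e-01 -1.51255311e-04] 29.543308006485358 [-0.67501629 -0.26548411 -1.36664139] 6.65
0.8 [22.5, 134.5, 77.2, 102.6] [194.58334791 179.58002449  61.48976736]
((408.2125549316406, 417.12567138671875), (129.48866271972656, 113.19863891601562), 14.88333511352539)
0.59 [383.3, 278.0, 54.5, 74.0] [187.17307692 173.47916667  50.87660256]
((293.463623046875, -123.81204986572266), (41.30331039428711, 64.53134155273438), 15.78262996673584)
0.55 [196.7, 105.9, 102.6, 134.2] [ 79.11044267 112.31633294  87.40567478]
((486.1499938964844, 179.05450439453125), (150.11557006835938, 109.94953918457031), 16.13481903076172)
```

View pics/g.png

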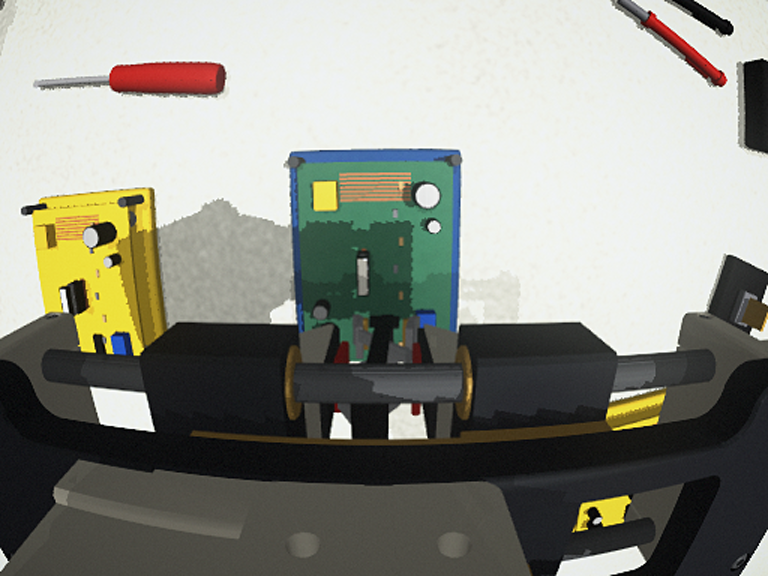

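The wrist picture shows the green board, with the rectifier's white top at about (242,182) in raw pixels; board edges give 150.1 x 109.9 mm at 16.1°, as they should be. Measuring the white top.

```bash
python3 - <<'E'
from h import *
im=imaging.get_image("wrist"); s=monitor.observe(); c=im["color"]
sub=c[155:212,225:260]
print(sub[::3,10:26].min(2))
w=np.zeros(c.shape[:2],np.uint8); w[155:212,225:260]=(sub.min(2)>95)
n,l,st,ce=cv2.connectedComponentsWithStats(w)
B=np.array([.4861,.17905]); a=np.radians(16.13); ex=np.array([np.cos(a),np.sin(a)]); ey=np.array([-np.sin(a),np.cos(a)])
for i in range(1,n):
    if st[i,4]>20:
        ys,xs=np.nonzero(l==i)
        for z in (.062,.065,.068):
            p=np.array([atz("wrist",im,x,y,z,s)[:2] for x,y in zip(xs,ys)])-B
            print(st[i],z,"bx",(p@ex).min().round(4),(p@ex).max().round(4),"by",(p@ey).min().round(4),(p@ey).max().round(4),"mean",(p@ex).mean(),(p@ey).mean())
            q=(p*1000).astype(np.float32); print(cv2.minAreaRect(q), "world ctr",p.mean(0)+B)
# ridges/jaws: TCP in the picture at clip's levels
p=s["position"]; print("tcp->board", (p[:2]-B)@ex,(p[:2]-B)@ey)
E
```

```text
[[ 48  47  44  48  51  45  49  45  47  46  48  43  44  44  49  46]
 [ 48  49  47  48  48  48  46  46  44  47  50  46  47  47  45  50]
 [ 44  49  43  45  48  43  49  41  46  47  48  48  47  46  47  47]
 [ 60  65  54  52  50  45  46  42  44  47  47  46  45  44  43  41]
 [ 43  42  41  42  30  28  35  31  28  30  33  28  38  45  46  45]
 [ 44  48  46  34  23  39  54  52  50  42  33  30  35  42  44  43]
 [ 43  47  37  45 134 175 172 168 223 254 196  22  30  39  43  43]
 [ 45  40  41  40 127 168 166 163 162 167 111  24  29  36  33  42]
 [ 42  43  37  39 130 170 165 162 162 196 147  21  30  31  38  43]
 [ 36  33  31  18 125 170 166 164 165 166 109  14  27  36  34  32]
 [ 36  32  32  17  92 132 125 124 123 126  82  23  32  34  33  36]
 [ 35  34  33  19  96 129 124 126 120 209 183  47  26  35  31  33]
 [ 33  34  40  23  92 128 126 125 126 127 102  51  26  29  33  31]
 [ 48  58  59  41  69 115 127 123 123 159 134  50  28  32  29  33]
 [ 30  44  61  44  23  24  20  21  17  18  19  26  32  32  31  29]
 [ 32  33  33  33  31  34  33  31  33  34  30  30  34  32  35  31]
 [ 33  36  29  32  32  35  3
[... 267 characters left out ...]
874719381228732
((-3.7710485458374023, 8.233119010925293), (24.34313201904297, 5.929637908935547), 15.144943237304688) world ctr [0.48287859 0.18722401]
[239 172   7  25 155] 0.065 bx -0.0127 0.0114 by 0.0057 0.0118 mean -0.00010091951505520461 0.008640332955275951
((-3.041226387023926, 8.330644607543945), (24.08623504638672, 5.867061138153076), 15.144933700561523) world ctr [0.48360262 0.18732216]
[239 172   7  25 155] 0.068 bx -0.0118 0.012 by 0.0056 0.0117 mean 0.000621870909851108 0.00853347209826459
((-2.3114013671875, 8.428171157836914), (23.829334259033203, 5.80448579788208), 15.144950866699219) world ctr [0.48432664 0.18742031]
tcp->board -0.0009231975515539394 -0.0019987384658503825
```

Emit:
move_arm(series=[[-0.21,1.04,-2,0,0,0.6],[0,0,-3,0,0,0],[0,0,-2,0,0,0],[0,0,0,0,0,0],[0,0,0,0,0,0],[0,0,0,0,0,0],[0,0,0,0,0,0]])

```text
clock: 7.5
position: [0.4841, 0.1882, 0.1394]
ee_rot: [-3.11, -0.441, -0.003]
force: [0.2, -0.1, -1.1]
width: 0.319
```

```bash
python3 - <<'E'
from h import *
s=monitor.observe(); im=imaging.get_image("wrist"); c=im["color"]; print(s["position"],s["ee_rot"],s["force"],s["clock"])
B=np.array([.4861,.17905]); a=np.radians(16.13); ex=np.array([np.cos(a),np.sin(a)]); ey=np.array([-np.sin(a),np.cos(a)])
p=s["position"]; print("tcp->board", (p[:2]-B)@ex,(p[:2]-B)@ey)
for x in (-.013,.013):
  print([proj("wrist",im,np.r_[B+ex*x+ey*(.0087+y),.065],s).round(1).tolist() for y in(-.004,.004)])
m=[]
for side in "scene","side":
    i2=imaging.get_image(side); q=proj(side,i2,np.r_[B+ey*.0087,.075]).astype(int); m.append(cv2.resize(i2["color"][q[1]-30:q[1]+30,q[0]-30:q[0]+30],(400,400),interpolation=cv2.INTER_CUBIC))
w=cv2.resize(c[130:260,190:320],(400,400),interpolation=cv2.INTER_CUBIC)
cv2.imwrite("pics/i.png",np.hstack([w,m[1]])[...,::-1]); cv2.imwrite("pics/iraw.png",c[...,::-1])
E
```

```text
[0.4841428  0.18823908 0.13943405] [-3.1099383  -0.44132816 -0.00316216] [ 0.183987   -0.0586345  -1.10385634] 7.5
tcp->board 0.000672735628940523 0.009371082976965006
[[259.7, 223.2], [249.2, 223.2]]
[[259.9, 190.4], [249.1, 190.4]]
```

View pics/i.png

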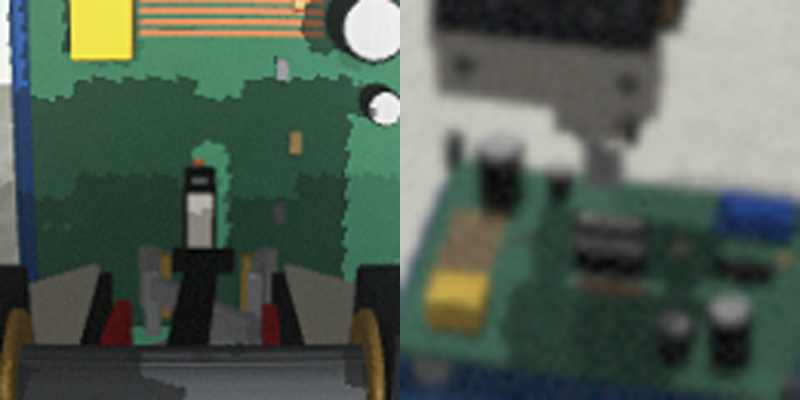

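The crop shows the rectifier right under the clip, between the open jaws, with brass ridges at about (166,270) and (246,270). I'll measure the jaw midline against the rectifier numerically.

```bash
python3 - <<'E'
from h import *
s=monitor.observe(); im=imaging.get_image("wrist"); c=im["color"].astype(int)
B=np.array([.4861,.17905]); a=np.radians(16.13); ex=np.array([np.cos(a),np.sin(a)]); ey=np.array([-np.sin(a),np.cos(a)])
def bx(p): return (p[:2]-B)@ex,(p[:2]-B)@ey
print(bx(s["position"]))
sub=c[205:235,232:282]; br=(sub[...,0]>sub[...,2]*1.8)&(sub[...,0]>60)&(sub[...,1]>sub[...,0]*.5)
for r in range(0,30,2): print(205+r,''.join('#' if b else '.' for b in br[r]))
print("rect rows (min channel), cols 246-264")
for r in (186,190,194,198,202,206): print(r,c[r,246:265].min(1))
cz=.065
for u in (249.5,260): print(u,bx(atz("wrist",im,u,200,cz,s)))
ys,xs=np.nonzero(br)
for u in (xs.min()+232,xs.max()+233): print(u,bx(atz("wrist",im,u,215,s["position"][2]-.043,s)))
E
```

```text
(np.float64(0.00028568279755817076), np.float64(0.009338899710319395))
205 ..................................................
207 ..................................................
209 ..................................................
211 ..................................................
213 ..........###........................###..........
215 ..........####.......................##...........
217 ..........####.......................##...........
219 ...........##.......................##............
221 ....................................##............
223 ....................................##............
225 ....................................##............
227 ....................................##............
229 ....................................##.....#......
231 ...........##.....................................
233 ..................................................
rect rows (min channel), cols 246-264
186 [40 43 39 33 21 23 25 24 28 25 26 19 20 27 57 66 67 61 50]
190 [36 32 36 29 17 16 14 11 10 16 11 16 18 10 44 66 70 65 50]
194 [ 34  33  36  26  60 138 168 166 162 164 163 166 129  48  39  59  60  64
  68]
198 [ 33  33  27  24  42 123 156 153 158 138 123 126  95  38  42  60  61  54
  42]
202 [ 32  31  34  23  43 100 127 123 123 123 123 127  95  41  43  62  57  51
  40]
206 [ 29  31  33  25  45  98 126 124 122 123 124 127  95  39  43  56  59  53
  37]
249.5 (np.float64(0.005267419990954392), np.float64(0.012382860116356805))
260 (np.float64(0.005265489378236177), np.float64(0.0045672469432425835))
242 (np.float64(0.004406000862798417), np.float64(0.017003275688506608))
276 (np.float64(0.004373001611217332), np.float64(-0.00498137670400029))
```

Emit:
move_arm(series=[[-0.06,0.11,0,0,0,0],[0,0,-0.8,0,0,0],[0,0,-0.8,0,0,0],[0,0,0,0,0,0],[0,0,0,0,0,0],[0,0,0,0,0,0]])

```text
clock: 8.3
position: [0.4829, 0.1891, 0.1222]
ee_rot: [3.11, 0.442, -0.0]
force: [0.3, 0.7, 0.1]
width: 0.319
```

```bash
python3 - <<'E'
from h import *
s=monitor.observe(); im=imaging.get_image("wrist"); c=im["color"].astype(int); print(s["position"],s["ee_rot"],s["force"])
B=np.array([.4861,.17905]); a=np.radians(16.13); ex=np.array([np.cos(a),np.sin(a)]); ey=np.array([-np.sin(a),np.cos(a)])
def bx(p): return (p[:2]-B)@ex,(p[:2]-B)@ey
print(bx(s["position"]))
sub=c[190:235,232:282]; br=(sub[...,0]>sub[...,2]*1.8)&(sub[...,0]>60)&(sub[...,1]>sub[...,0]*.5)
for r in range(0,45,2): print(190+r,''.join('#' if b else '.' for b in br[r]),c[190+r,246:265].min(1) if r<30 else '')
for u in (240,250,260,270): print(u,[np.round(bx(atz("wrist",im,u,208,z,s))[1]*1e3,1) for z in(s["position"][2]-.043,.065)])
save(im,"j.png",(190,130,320,260),4.6)
E
```

```text
[0.48286169 0.18913002 0.12222711] [ 3.11036354e+00  4.41838695e-01 -7.57102958e-05] [0.33243752 0.70398869 0.08116438]
(np.float64(-0.0003104239008703824), np.float64(0.010582869968169397))
190 .................................................. [37 40 39 39 38 24 17 14 15 16 12 14 15 18 10 15 53 67 69]
192 .................................................. [34 43 39 41 38 26 21 36 68 82 83 82 84 56 18 24 48 62 63]
194 .................................................. [31 32 36 40 38 28 18 27 45 47 50 49 46 34 18 19 40 60 67]
196 .................................................. [32 32 35 35 33 24 14 14 10  9 13 15 11 16 16 12 20 49 66]
198 .................................................. [ 33  29  32  32  29  21  75 122 131 130 133 132 133 133 134  83  21  49
  64]
200 .................................................. [ 33  29  32  34  27  17  84 145 166 143 117 121 122 140 157  99  26  53
  58]
202 .................................................. [ 32  33  32  34  29  13  67 113 119 122 122 127 122 124 128  77  29  54
  60]
204 ...............................................
[... 849 characters left out ...]
...................#............ [20 17 24 21 13 12 15 15 17 13 14 15  9 15 13 12 22 23 25]
220 .....................................#............ 
222 .....................................#............ 
224 ....................................##............ 
226 ....................................##............ 
228 ....................................##............ 
230 ...........#........................##............ 
232 ...........###.................................... 
234 .................................................. 
240 [np.float64(19.5), np.float64(20.1)]
250 [np.float64(13.1), np.float64(13.2)]
260 [np.float64(6.7), np.float64(6.2)]
270 [np.float64(0.2), np.float64(-0.7)]
```

View pics/j.png

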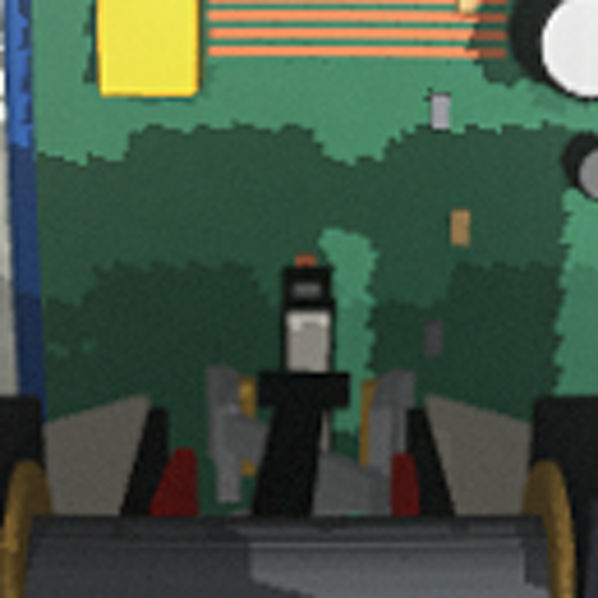

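Jaw midline and rectifier agree to about 0.2 mm (picture: ridges inner edges 258/362, rectifier 282–334 in the crop). Quick check along the width, then feel down.

```bash
python3 - <<'E'
from h import *
s=monitor.observe(); im=imaging.get_image("wrist")
B=np.array([.4861,.17905]); a=np.radians(16.13); ex=np.array([np.cos(a),np.sin(a)])
f=lambda v,z:(((atz("wrist",im,256,v,z,s)[:2]-B)@ex)*1e3).round(1)
z=s["position"][2]
print("tcp bx",(s["position"][:2]-B)@ex*1e3)
print("rect far edge(13)",[f(197,q) for q in(.062,.065,.068)])
print("ridge far end(7+c)",[f(211.2,z-.043+q) for q in(-.0015,0,.0015)])
E
```

```text
tcp bx -0.24317605893628805
rect far edge(13) [np.float64(10.9), np.float64(11.8), np.float64(12.7)]
ridge far end(7+c) [np.float64(5.9), np.float64(6.4), np.float64(6.9)]
```

Emit:
move_arm(series=[[0,0,-0.4,0,0,0],[0,0,-0.4,0,0,0],[0,0,0,0,0,0],[0,0,0,0,0,0],[0,0,0,0,0,0]])

```text
clock: 8.9
position: [0.4828, 0.1891, 0.1143]
ee_rot: [-3.11, -0.442, -0.0]
force: [0.3, 0.9, -0.4]
width: 0.322
```

Emit:
move_arm(series=[[0,0,-0.3,0,0,0],[0,0,-0.3,0,0,0],[0,0,-0.3,0,0,0],[0,0,0,0,0,0],[0,0,0,0,0,0]])

```text
clock: 9.4
position: [0.4827, 0.1891, 0.1051]
ee_rot: [3.11, 0.442, -0.0]
force: [0.6, 0.7, -0.4]
width: 0.324
```

Emit:
move_arm(series=[[0,0,-0.15,0,0,0],[0,0,-0.1,0,0,0],[0,0,0,0,0,0],[0,0,0,0,0,0]])

```text
clock: 9.8
position: [0.4828, 0.1891, 0.1027]
ee_rot: [3.11, 0.442, 0.0]
force: [-0.2, 0.3, -0.7]
width: 0.323
```

Emit:
move_arm(series=[[0,0,-0.1,0,0,0],[0,0,0,0,0,0],[0,0,0,0,0,0]])

```text
clock: 10.1
position: [0.4828, 0.1891, 0.1017]
ee_rot: [3.11, 0.442, -0.0]
force: [-0.4, -0.2, -0.2]
width: 0.32
```

Emit:
move_arm(series=[[0,0,-0.1,0,0,0],[0,0,0,0,0,0],[0,0,0,0,0,0]])

```text
clock: 10.4
position: [0.4828, 0.1891, 0.1007]
ee_rot: [3.11, 0.442, -0.0]
force: [0.4, 0.1, -1.1]
width: 0.32
```

Emit:
move_arm(series=[[0,0,-0.1,0,0,0],[0,0,0,0,0,0],[0,0,0,0,0,0]])

```text
clock: 10.7
position: [0.4828, 0.1891, 0.0997]
ee_rot: [3.11, 0.442, -0.0]
force: [-0.3, 0.0, -0.8]
width: 0.324
```

Emit:
move_arm(series=[[0,0,-0.1,0,0,0],[0,0,0,0,0,0],[0,0,0,0,0,0]])

```text
clock: 11.0
position: [0.4828, 0.1891, 0.0987]
ee_rot: [3.11, 0.442, -0.0]
force: [0.4, 0.2, -0.0]
width: 0.32
```

Emit:
move_arm(series=[[0,0,-0.1,0,0,0],[0,0,0,0,0,0],[0,0,0,0,0,0]])

```text
clock: 11.3
position: [0.4829, 0.1891, 0.0979]
ee_rot: [-3.11, -0.442, -0.001]
force: [-0.9, 0.1, 1.6]
width: 0.32
```

Emit:
move_arm(series=[[0,0,-0.05,0,0,0],[0,0,0,0,0,0],[0,0,0,0,0,0]])

```text
clock: 11.6
position: [0.4829, 0.1891, 0.0974]
ee_rot: [-3.11, -0.442, -0.0]
force: [-0.0, -0.7, 3.0]
width: 0.322
```

```bash
python3 - <<'E'
from h import *
for i in range(6):
    s=monitor.observe(); print(s["position"].round(4),s["force"].round(2),s["ft_torque"].round(2))
    im=imaging.get_image("wrist" if i<5 else "side")
q=proj("side",im,s["position"]).astype(int); save(im,"k.png",(q[0]-40,q[1]-30,q[0]+40,q[1]+50),6)
E
```

```text
[0.4829 0.1891 0.0974] [-0.01 -0.68  3.05] [-0.07  0.07 -0.  ]
[0.4829 0.1891 0.0974] [ 0.56 -0.61  3.45] [-0.11  0.07 -0.  ]
[0.4829 0.1891 0.0974] [-0.45  0.3   3.58] [-0.03  0.08  0.  ]
[0.4829 0.1891 0.0973] [ 0.02 -0.52  3.13] [-0.04  0.08 -0.01]
[0.4829 0.1892 0.0973] [-0.35  0.77  3.74] [-0.04  0.05 -0.03]
[0.4829 0.1891 0.0973] [ 0.42 -0.05  3.35] [-0.05  0.05 -0.02]
```

View pics/k.png

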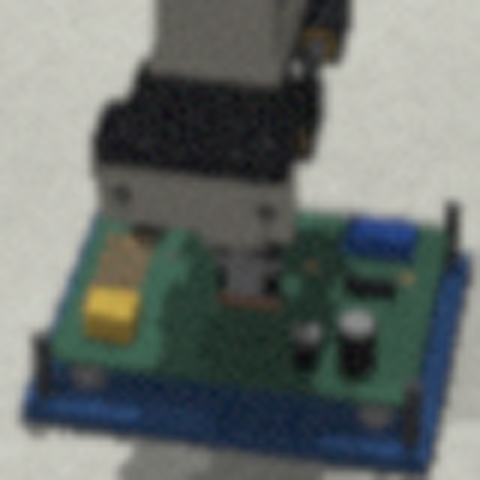

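The feet rest on the rectifier at about 4 N, and the height fits (top about 63 mm); the jaw stands in front of its face at (250,275). Letting go in stages.

Emit:
move_arm(series=[[0,0,0,0,0,0],[0,0,0,0,0,0],[0,0,0,0,0,0],[0,0,0,0,0,0]], grip=0.36)

```text
clock: 12.3
position: [0.483, 0.1889, 0.0974]
ee_rot: [3.11, 0.441, 0.001]
force: [0.1, -1.2, 5.7]
width: 0.361
```

Emit:
move_arm(series=[[0,0,0,0,0,0],[0,0,0,0,0,0],[0,0,0,0,0,0],[0,0,0,0,0,0],[0,0,0,0,0,0]], grip=0.55)

```text
clock: 12.8
position: [0.4826, 0.1891, 0.0971]
ee_rot: [3.11, 0.442, -0.001]
force: [0.2, 0.7, -0.3]
width: 0.549
```

Emit:
move_arm(series=[[0,0,1,0,0,0],[0,0,2.5,0,0,0],[0,0,4,0,0,0],[0,0,4,0,0,0],[0,0,2,0,0,0],[0,0,0,0,0,0],[0,0,0,0,0,0],[0,0,0,0,0,0]])

```text
clock: 13.6
position: [0.4822, 0.1887, 0.2314]
ee_rot: [3.11, 0.442, -0.003]
force: [-0.4, 0.5, -0.2]
width: 0.55
```

```bash
python3 - <<'E'
from h import *
s=monitor.observe(); im=imaging.get_image("wrist"); print(s["position"],s["force"],s["clock"])
i2=imaging.get_image("side"); q=proj("side",i2,[.483,.188,.1]).astype(int)
a=cv2.resize(im["color"][120:240,190:310],(400,400),interpolation=cv2.INTER_CUBIC)
b=cv2.resize(i2["color"][q[1]-30:q[1]+30,q[0]-30:q[0]+30],(400,400),interpolation=cv2.INTER_CUBIC)
cv2.imwrite("pics/l.png",np.hstack([a,b])[...,::-1])
c=im["color"].astype(int); red=(c[...,0]>60)&(c[...,0]>2*c[...,1])&(c[...,0]>2*c[...,2])
B=np.array([.4861,.17905]); an=np.radians(16.13); ex=np.array([np.cos(an),np.sin(an)]); ey=np.array([-np.sin(an),np.cos(an)])
n,l,st,ce=cv2.connectedComponentsWithStats(red.astype(np.uint8))
for i in range(1,n):
    x,y,w,h,ar=st[i]
    if ar>8 and 190<x<310 and 120<y<240:
        p=atz("wrist",im,*ce[i],.1,s)[:2]-B; print(st[i],ce[i],p@ex,p@ey)
E
```

```text
[0.48215314 0.18869775 0.2313737 ] [-0.36519266  0.49863907 -0.18583028] 13.6
[237 176   4  23  56] [238.55357143 186.07142857] -0.000127365417371148 0.024015947254815165
[270 176   3  23  47] [271.38297872 187.65957447] -0.0016568279021781608 -0.006704021769488116
```

View pics/l.png

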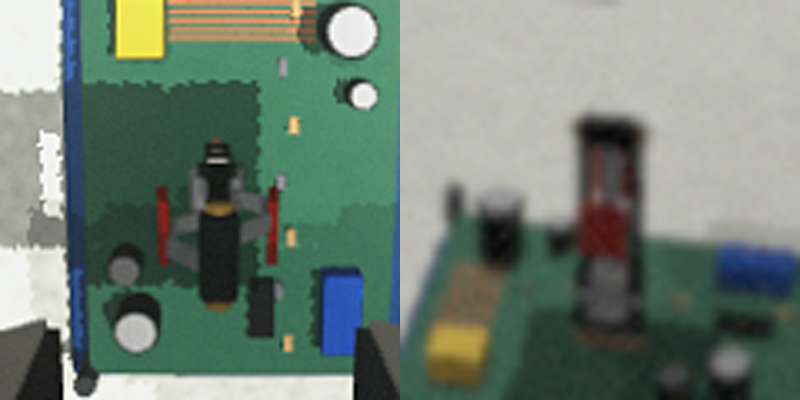

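The clip stands upright on the rectifier. Its pads are at raw pixels (238.6,186) and (271.4,188), 30.7 mm apart (30.2 mm when parked), so the jaws are in the grooves. It is lined up with the board.

```bash
python3 -c "
from h import *
print(workorder.sign_off())"
```

```text
the job is handed in; nothing more can be done
None
```

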